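# Change the garden hose over from mains to rain-tank water

### The arm

A 6-joint arm with a two-finger parallel gripper is mounted at the origin on the work surface. World frame = base frame: x ahead of the robot, y to its left, z up, the work surface at z = 0. Lengths are in m, angles in rad, forces in N, time in s.
With the tool pointing down it reaches from about 0.35 to 0.85 m from the base axis. Payload 8.1 kg.
Tool frame: the origin (TCP) lies on the centre line of the jaws, within the pads' length; the fingertips stand 22 mm ahead of it and the grasp point (between the pads) lies 3 mm ahead of it; z points along the fingers, y is the line along which they close (so a half turn about z gives the same grasp; the last joint's range is limited). The gripper opens to 93 mm and grips with 3 to 60 N. Pads are 15 mm wide; open, the fingers measure 128 mm over their backs; the gripper's body (75 mm by 188 mm) begins 65 mm behind the grasp point.
Start: joints at [-1.19, 0.13, 1.488, -0, 1.523, -0.085], TCP at [0.27, -0.536, 0.241] pointing down, gripper open.
Joint ranges: [-2.96, 2.96], [-0.89, 2.26], [0.02, 2.5], [-1.34, 4.48], [0, 2.73], [-2.66, 2.66]. Speed limits (rad/s): [2.39, 2.39, 2.79, 3.14, 3.14, 3.14].

### API

Orientations are given as a rotation vector (axis times angle).
In Python, from plant import robot, vision, probe_bus, close_job gives the robot as it stands (robot), with the cameras (vision), the job as plain functions and the readings (probe_bus).
- The arm moves only by the tool move_tool, called as name(argument=value, ...), one argument or row to a line, values as JSON. Schema: {"type":"object","properties":{"rows":{"type":"array","items":{"type":"object","properties":{"finger_gap":{"type":"number"},"d":{"type":"array","items":{"type":"number"},"minItems":3,"maxItems":3},"spin":{"type":"number"}},"additionalProperties":false,"required":["finger_gap"]},"minItems":1,"maxItems":20},"grip_n":{"type":"number"},"only":{"type":"string"},"quiet":{"type":"boolean"},"lines":{"type":"string"}},"required":["rows"],"additionalProperties":false}. rows is a list of rows, 1 to 20 of them, each an object with the fields finger_gap (the finger opening in m), d (a list: dx, dy, dz in fractions of the full range, 1 being 0.6 m), spin (a turn about the tool's z in a scale on which 1.0 is 4 rad); a field left out counts as zero (the opening has to be given); each row shifts and turns the commanded pose from where the row before left it, along the tool's axes as they then stand; what a row does not reach is not made up. A row lasts 1/10 s, in which the tool goes at most 0.05 m and 0.15 rad, less where a joint would pass 70% of its speed; a pose out of reach is approached as far as the arm can. The fingers move at their own pace and stop on an object; grip_n is the grip in N (left out, the last holds). Time passes only in rows, so rows that do not move let the fingers close. The tool returns the time, the measured TCP pose, the force, the opening and the grip force at its end. only (a regular expression) keeps the lines of the reply that match it, lines (a string "A,B") keeps lines A to B, and quiet returns only ok. A shift or turn number past 1, either way, is cut back to 1. Input that does not fit is refused with a message, and nothing moves.
- probe_bus.read_state(): the state, without advancing time (a new reading comes with each control period).
- vision.read_camera(name): name is "scene" or "top" or "wrist"; returns a dict with "image" (400x640x3 uint8, red, green, blue), "fx", "fy", "cx", "cy" (pixels), "R" (3x3) and "t" (3): a world point X has camera coordinates R X + t. Camera axes: x right, y down, z forward; pixel columns grow to the right and rows downward; lengths in m; the calibration is good to about 2 mm. A picture is of the moment at which its call begins. There is no depth.
- close_job(): hands the job in; it is judged then, once.
The state is a dict: "t": time; "q": joint angles; "dq": joint speeds; "joint_torque": joint torques, N m; "tool_pos": TCP position; "orientation": TCP orientation; "force": force on the tool from outside, world axes, zero at the start; "wrist_torque": the same for the moment, N m; "opening": finger opening in m; "gripper_force": force on a finger pad.
Only numpy, scipy, OpenCV 4.12 (cv2) and the standard library are available. Lean on these libraries where they do the work, as an engineer would, in place of code of your own. Each camera call takes 0.05 s, during which the arm holds its last target. There are 200 camera calls.

### The job

The garden hose is running on mains water: change it over to the rain tank. With a fingertip, push the blue mains lever round until it is fully shut (crosswise to its pipe), and only after that push the green rain-tank lever round until it is fully open (in line with its pipe). Push the levers without pinching them or straining them hard against their stops, and leave the yellow lever and all the loose things where they are.

Things in the scene. Friction and masses are not known exactly. Their poses are not given: they have to be found in the camera images.
- manifold: Plywood board 285 x 490 x 15 mm fixed on the shelf. Copper header pipe along its y, 95 mm to +x, top 67 mm high; pressure gauge at its -y end, about 122 mm high. Three legs with ball valves branch off to -x, 145 mm apart, in any order; pipes and valve bodies at most 68 mm high. Origin on the shelf under the middle valve; x along the legs, away from the robot; z up. Heights are above the shelf.
- mains_lever (a joint): Angle (rad) of the blue lever of the mains-water valve (copper supply pipe). 0 = shut: crosswise to its pipe, pointing to the board's +y. 1.571 = open: in line with its pipe, pointing to the board's -x, towards the robot. From above it opens anticlockwise. Solid stops at both ends. Needs 0.5 N m (7 N at 70 mm) and stays where left.
- mains_pivot (a point): Point on the vertical axis of the blue lever, 94 mm above the shelf, level with the middle of its sleeve. Fixed to the brass ball valve: x along the pipe (the board's x), y the lever's shut direction, z up.
- mains_tip (a point): Middle of the blue lever's free end, 101 mm from the pivot, 94 mm above the shelf. Lever: flat steel 16 mm wide, rising outward, to 37 mm from the pivot; then a blue sleeve to 101 mm, 20 mm wide, 12 mm thick (88 to 100 mm above the shelf). Turns with the lever: y points outward along it, z up.
- tank_lever (a joint): Angle (rad) of the green lever of the rain-tank valve (grey plastic supply pipe). 0 = shut: crosswise to its pipe, pointing to the board's +y. 1.571 = open: in line with its pipe, pointing to the board's -x, towards the robot. From above it opens anticlockwise. Solid stops at both ends. Needs 0.5 N m (7 N at 70 mm) and stays where left.
- tank_pivot (a point): Point on the vertical axis of the green lever, 94 mm above the shelf, level with the middle of its sleeve. Fixed to the brass ball valve: x along the pipe (the board's x), y the lever's shut direction, z up.
- tank_tip (a point): Middle of the green lever's free end, 101 mm from the pivot, 94 mm above the shelf. Lever: flat steel 16 mm wide, rising outward, to 37 mm from the pivot; then a green sleeve to 101 mm, 20 mm wide, 12 mm thick (88 to 100 mm above the shelf). Turns with the lever: y points outward along it, z up.
- hose_lever (a joint): Angle (rad) of the yellow lever of the garden-hose outlet valve (copper pipe with an orange coupling); open, to be left alone. 0 = shut: crosswise to its pipe, pointing to the board's +y. 1.571 = open: in line with its pipe, pointing to the board's -x, towards the robot. From above it opens anticlockwise. Solid stops at both ends. Needs 0.5 N m (7 N at 70 mm) and stays where left.
- hose_pivot (a point): Point on the vertical axis of the yellow lever, 94 mm above the shelf, level with the middle of its sleeve. Fixed to the brass ball valve: x along the pipe (the board's x), y the lever's shut direction, z up.
- hose_tip (a point): Middle of the yellow lever's free end, 101 mm from the pivot, 94 mm above the shelf. Lever: flat steel 16 mm wide, rising outward, to 37 mm from the pivot; then a yellow sleeve to 101 mm, 20 mm wide, 12 mm thick (88 to 100 mm above the shelf). Turns with the lever: y points outward along it, z up.
- mains_edge_out: Long edge of the blue lever's sleeve: the clockwise edge (+x side when shut), the one to push on to open. From 38 to 96 mm out from the pivot, its face 10 mm from the lever's centre line. Origin on the pivot axis 80 mm above the shelf. Pressing on both edges at once is a pinch.
- mains_edge_in: Long edge of the blue lever's sleeve: the anticlockwise edge (-x side when shut), the one to push on to shut. From 38 to 96 mm out from the pivot, its face 10 mm from the lever's centre line. Origin on the pivot axis 80 mm above the shelf. Pressing on both edges at once is a pinch.
- tank_edge_out: Long edge of the green lever's sleeve: the clockwise edge (+x side when shut), the one to push on to open. From 38 to 96 mm out from the pivot, its face 10 mm from the lever's centre line. Origin on the pivot axis 80 mm above the shelf. Pressing on both edges at once is a pinch.
- tank_edge_in: Long edge of the green lever's sleeve: the anticlockwise edge (-x side when shut), the one to push on to shut. From 38 to 96 mm out from the pivot, its face 10 mm from the lever's centre line. Origin on the pivot axis 80 mm above the shelf. Pressing on both edges at once is a pinch.
- can0: Red drinks can crushed flat, a disc 66 mm across and 15 mm high, 16 g, lying on the shelf. Bystander. Origin at the centre of its underside.
- can1: Red drinks can crushed flat, a disc 66 mm across and 15 mm high, 16 g, lying on the shelf. Bystander. Origin at the centre of its underside.
- can2: Red drinks can crushed flat, a disc 66 mm across and 15 mm high, 16 g, lying on the shelf. Bystander. Origin at the centre of its underside.
- jar: Glass jar of screws with a steel lid, 74 mm across, 100 mm high, about 0.3 kg, standing on the shelf. Bystander. Origin at the centre of its underside.
- scraper: Yellow-handled scraper lying flat, 200 mm long (handle 82 mm to -x of the origin, blade 118 mm to +x), 60 mm wide, 17 mm high. Bystander. Origin at the centre of its underside.
- tape: White reel of thread-seal tape lying flat on the board, 54 mm across, 14 mm high (top 29 mm above the shelf). Bystander. Origin at the centre of its underside.
- coupling: Spare orange hose coupling standing on the board, 34 mm across, 42 mm high (top 57 mm above the shelf). Bystander. Origin at the centre of its underside.

How it is judged:
On the way, in this order (a step that is already met when the one before it is completed fails the run):
1. the blue mains lever is pushed fully shut while the green one is still shut (value of joint mains_lever below 0.14 rad and value of joint tank_lever below 0.25 rad), for 0.2 s.
2. then the green rain-tank lever is pushed fully open (value of joint tank_lever above 1.43 rad and value of joint mains_lever below 0.14 rad), for 0.2 s.
At the end, for the whole second after the job is handed in: Blue lever within 8 degrees (0.14 rad) of its shut stop, green lever within 8 degrees of its open stop, both at rest; the tip of the yellow lever within 15 mm and every loose thing within 20 mm of where it was (all of step 2 and velocity of joint mains_lever between -0.05 and 0.05 rad/s and velocity of joint tank_lever between -0.05 and 0.05 rad/s and distance of hose_tip from where it was at the start of the episode below 0.015 m and distance of each of can0, can1, can2, jar, scraper, tape, coupling from where it was at the start of the episode below 0.02 m and linear speed of jar below 0.02 m/s); the robot touches nothing.
It fails at once if the green lever is more than 15 degrees open while the blue one is too (mains and tank cross-connected) (value of joint each of mains_lever, tank_lever above 0.26 rad).
It fails at once if a lever is pinched: fingers press on both its edges at once ((contact force between the fingers and mains_edge_in above 3 N and contact force between the fingers and mains_edge_out above 3 N) or (contact force between the fingers and tank_edge_in above 3 N and contact force between the fingers and tank_edge_out above 3 N)).
It fails at once if a lever is pushed with more than 80 N (strained against its stop) (contact force between anything else and mains_edge_in above 80 N or contact force between anything else and mains_edge_out above 80 N or contact force between anything else and tank_edge_in above 80 N or contact force between anything else and tank_edge_out above 80 N).
It fails at once if the tip of the yellow lever is moved more than 15 mm (distance of hose_tip from where it was at the start of the episode above 0.015 m).
It fails at once if a loose thing is lifted, knocked or shoved more than 20 mm (distance of any of can0, can1, can2, jar, scraper, tape, coupling from where it was at the start of the episode above 0.02 m).
It also fails if it takes over 48 s, if anything falls off the work surface, if the arm or the gripper's body presses on something with over 40 N, if the wrist force passes 120 N, or if a joint passes its speed limit or range.

## Working session

There is one attempt and no reset: what is moved stays moved. The work goes in short steps, Python scripts to look and compute and a tool call to move; the robot and the scene stay as the last step left them, time stands still between calls to the robot, and variables do not carry over. Pictures are saved under pics/ and viewed, at most 10 in all, crops included, and the job is handed in when it is done.

```bash
mkdir -p pics; ls; python3 - <<'E'
from plant import robot, vision, probe_bus, close_job
import cv2
for n in ("top","scene"):
    c=vision.read_camera(n); cv2.imwrite(f"pics/{n}0.png",c["image"][:,:,::-1])
    print(n,c["fx"],c["fy"],c["cx"],c["cy"],c["R"],c["t"])
s=probe_bus.read_state(); print(s)
E
```

```text
pics
plant.py
top 402.4808760337284 402.4808760337284 326.3738798967001 203.67309028365833 [[ 0.01625994 -0.99923137 -0.03566902]
 [-0.99705159 -0.01352823 -0.07553221]
 [ 0.07499161  0.03679201 -0.9965052 ]] [0.0306015  0.60271055 1.0100887 ]
scene 430.1397940308646 430.1397940308646 316.65086532790474 197.64639418053181 [[ 0.70143734  0.71269422  0.00725305]
 [ 0.58289011 -0.56776788 -0.58127339]
 [-0.41015214  0.41195459 -0.813676  ]] [-0.42665671 -0.29256129  1.4038932 ]
{'t': 0.1, 'q': array([-1.19039670e+00,  1.31059195e-01,  1.48913038e+00,  4.95676587e-06,
        1.52299625e+00, -8.53919806e-02]), 'dq': array([-8.55776031e-04, -1.45782467e-03, -8.92611296e-04, -1.36893830e-03,
       -2.89253546e-05, -1.32299669e-03]), 'joint_torque': array([ 1.71245971e-03, -5.61346006e+01, -4.93095231e+01,  7.70827266e-02,
        2.91964004e-02, -1.09681378e-04]), 'tool_pos': array([ 0.26933379, -0.53564121,  0.23973008]), 'orientation': array([-3.05524240e+00, -7.24703119e-01,  3.59923849e-04]), 'force': array([-0.17085375,  0.22862415, -0.01363334]), 'wrist_torque': array([-0.04757475, -0.00562274, -0.02890734]), 'gripper_force': 0.0, 'opening': 0.09332975587464931}
```

View pics/top0.png

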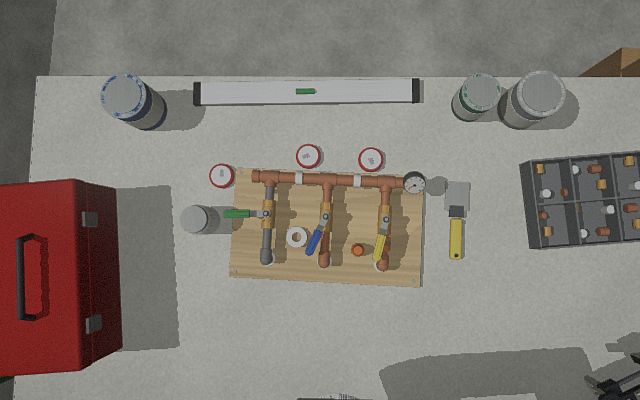

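View pics/scene0.png

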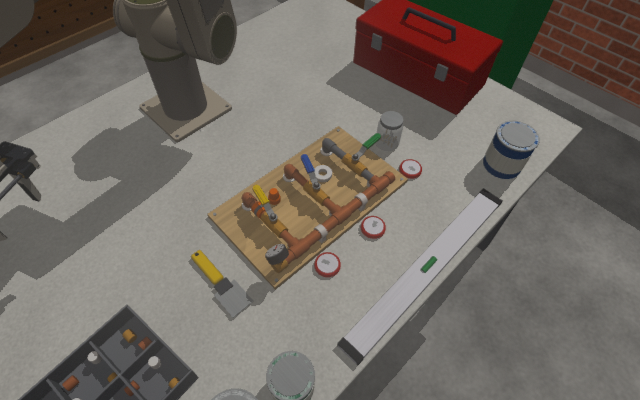

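The top view shows the blue lever with its pivot near (325,216) and tip near (311,253), so it is mostly open. Green has its pivot at (266,213) and points left to (224,214), with the jar lid at (196,219). Yellow has its pivot at (386,218) and its tip at (379,258). Next I'll measure the sleeves in both views.

```bash
cat > h.py <<'E'
import numpy as np, cv2
from plant import robot, vision, probe_bus, close_job
from scipy.spatial.transform import Rotation as Rt
def plane(c,uv,z):
    uv=np.atleast_2d(uv).astype(float)
    d=np.c_[(uv[:,0]-c["cx"])/c["fx"],(uv[:,1]-c["cy"])/c["fy"],np.ones(len(uv))]@c["R"]
    o=-c["R"].T@c["t"]
    return o+d*((z-o[2])/d[:,2])[:,None]
HUE={"blue":(105,130),"green":(50,85),"yellow":(22,32)}
ROI={"top":(200,190,420,280),"scene":(240,120,400,230)}
def sleeve(c,name,col,z=0.100):
    hsv=cv2.cvtColor(c["image"],cv2.COLOR_RGB2HSV); lo,hi=HUE[col]
    m=cv2.inRange(hsv,(lo,130,60),(hi,255,255)); x0,y0,x1,y1=ROI[name]
    k=np.zeros_like(m); k[y0:y1,x0:x1]=m[y0:y1,x0:x1]
    n,l,st,ce=cv2.connectedComponentsWithStats(k)
    i=1+np.argmax(st[1:,4]); v,u=np.nonzero(l==i)
    P=plane(c,np.c_[u,v],z)[:,:2].astype(np.float32)
    ctr,wh,a=cv2.minAreaRect(P); vx,vy,*_=cv2.fitLine(P,cv2.DIST_L2,0,.01,.01).ravel()
    return np.array(ctr),P.mean(0),wh,np.array([vx,vy]),len(u)
def tool():
    s=probe_bus.read_state(); R=Rt.from_rotvec(s["orientation"]).as_matrix()
    return s,np.array(s["tool_pos"]),R
E
python3 - <<'E'
from h import *
np.set_printoptions(precision=4,suppress=True)
for n in ("top","scene"):
    c=vision.read_camera(n)
    for col in HUE: print(n,col,*sleeve(c,n,col))
    if n=="top":
        cv2.imwrite("pics/top1.png",cv2.resize(c["image"][150:290,170:430,::-1],None,fx=3,fy=3,interpolation=cv2.INTER_CUBIC))
        print("pivots y,b,g",plane(c,[(386,218),(325,216),(266,213)],.09), "jar",plane(c,[196,219],.1))
        print("header ends",plane(c,[(258,177),(404,182)],.067))
s,p,R=tool(); print(p,R)
E
```

```text
top blue [0.5044 0.0675] [0.5051 0.0675] (0.01758299209177494, 0.061120133846998215) [ 0.9171 -0.3985] 177
top green [0.5635 0.2814] [0.5635 0.2814] (0.0, 0.0) [0.5526 0.8335] 1
top yellow [ 0.4955 -0.0874] [ 0.4962 -0.0875] (0.01950967311859131, 0.06303428113460541) [ 0.9702 -0.2424] 219
pivots y,b,g [[ 0.5649 -0.1056  0.09  ]
 [ 0.5675  0.0399  0.09  ]
 [ 0.5727  0.1824  0.09  ]] jar [[0.5553 0.3489 0.1   ]]
header ends [[ 0.6631  0.2092  0.067 ]
 [ 0.6548 -0.1516  0.067 ]]
scene blue [0.5048 0.0649] [0.5057 0.0645] (0.017096515744924545, 0.05712621286511421) [ 0.913 -0.408] 103
scene green [0.5716 0.2515] [0.5707 0.2515] (0.013158134184777737, 0.05631329119205475) [ 0.0209 -0.9998] 59
scene yellow [ 0.4959 -0.091 ] [ 0.4972 -0.0912] (0.020027339458465576, 0.06424939632415771) [ 0.9694 -0.2454] 160
[ 0.2694 -0.5357  0.24  ] [[ 0.8935  0.4491 -0.0005]
 [ 0.4491 -0.8935  0.0011]
 [ 0.0001 -0.0012 -1.    ]]
```

View pics/top1.png

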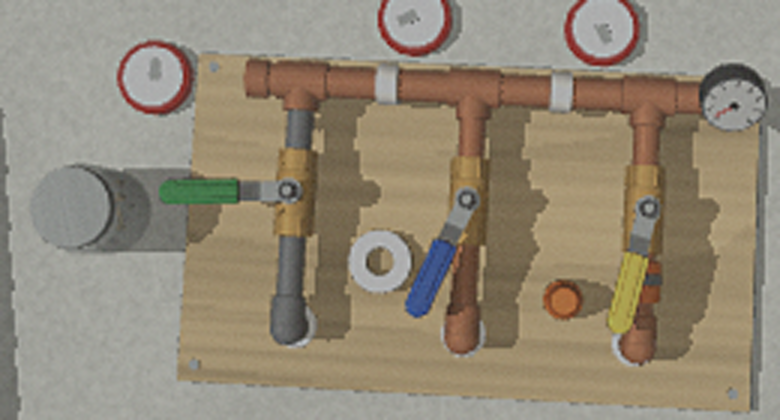

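The two views agree to about 3 mm, and the shelf is at z=0. In the crop, the blue pivot is at (466,199), giving (0.567, 0.040) m, with the lever about 1.19 rad open. The green pivot is at (288,190), giving (0.572, 0.183), shut. The board is yawed about -0.027 rad. I'll close the gripper and move at height to the -y side of the blue lever.

The manual's scale: shifts go in shares of 0.6 m and turns go in shares of 4 rad. Converting my numbers, 0.029 m / 0.6 = 0.0483, 0.028 m / 0.6 = 0.0467.

move_tool(
  rows=[
    {"finger_gap": 0,"d": [0.0467,-0.0433,0]},
    {"finger_gap": 0,"d": [0.0483,-0.0433,0]},
    {"finger_gap": 0,"d": [0.0483,-0.0433,0]},
    {"finger_gap": 0,"d": [0.0483,-0.0433,0]},
    {"finger_gap": 0,"d": [0.0483,-0.0433,0]},
    {"finger_gap": 0,"d": [0.0483,-0.0433,0]},
    {"finger_gap": 0,"d": [0.0483,-0.0433,0]},
    {"finger_gap": 0,"d": [0.0483,-0.0433,0]},
    {"finger_gap": 0,"d": [0.0483,-0.0433,0]},
    {"finger_gap": 0,"d": [0.0483,-0.0433,0]},
    {"finger_gap": 0,"d": [0.0483,-0.0433,0]},
    {"finger_gap": 0,"d": [0.0483,-0.0433,0]},
    {"finger_gap": 0,"d": [0.0483,-0.0433,0]},
    {"finger_gap": 0,"d": [0.0483,-0.0433,0]},
    {"finger_gap": 0,"d": [0.0483,-0.0417,0]},
    {"finger_gap": 0,"d": [0.0467,-0.0417,0]},
    {"finger_gap": 0},
    {"finger_gap": 0},
  ],
  grip_n=20,
)

```text
t: 2.0
tool_pos: [0.4962, 0.0419, 0.2403]
orientation: [3.056, 0.728, -0.002]
force: [-0.6, -0.4, 0.2]
opening: 0.0005
gripper_force: 0.0
```

move_tool(
  rows=[
    {"finger_gap": 0,"spin": -0.035},
    {"finger_gap": 0,"spin": -0.035},
    {"finger_gap": 0,"spin": -0.035},
    {"finger_gap": 0,"spin": -0.035},
    {"finger_gap": 0,"spin": -0.0333},
    {"finger_gap": 0},
    {"finger_gap": 0},
  ],
)

```text
t: 2.7
tool_pos: [0.4962, 0.0404, 0.2406]
orientation: [2.633, 1.713, -0.0]
force: [0.4, 0.2, 0.3]
opening: 0.0005
gripper_force: 0.0
```

```bash
cat >> h.py <<'E'
def delta(x,y,z):
    s,p,R=tool(); print("t",s["t"],"p",p,"phi",np.arctan2(R[1,0],R[0,0]),"F",s["force"],"tool delta",(np.array([x,y,z])-p)@R)
E
python3 -c "
from h import *
np.set_printoptions(precision=4,suppress=True)
delta(.4957,.0385,.1)"
```

```text
t 2.7 p [0.4962 0.0404 0.2406] phi 1.1534836910933994 F [0.3956 0.1727 0.2542] tool delta [-0.0019  0.0003  0.1406]
```

Scaled: 0.03 m / 0.6 = 0.05, -0.006 m / 0.6 = -0.01.

move_tool(
  rows=[
    {"finger_gap": 0,"d": [-0.01,0,0.0333]},
    {"finger_gap": 0,"d": [0,0,0.05]},
    {"finger_gap": 0,"d": [0,0,0.05]},
    {"finger_gap": 0,"d": [0,0,0.05]},
    {"finger_gap": 0,"d": [0,0,0.0333]},
    {"finger_gap": 0,"d": [0,0,0.0167]},
    {"finger_gap": 0},
    {"finger_gap": 0},
  ],
)

```text
t: 3.5
tool_pos: [0.4945, 0.0356, 0.1016]
orientation: [2.629, 1.718, 0.001]
force: [0.5, -0.1, -0.1]
opening: 0.0001
gripper_force: 0.0
```

```bash
python3 - <<'E'
from h import *
np.set_printoptions(precision=4,suppress=True)
delta(.4957,.0385,.1)
a=vision.read_camera("top")["image"][150:290,220:400,::-1]; b=vision.read_camera("scene")["image"][120:260,210:390,::-1]
cv2.imwrite("pics/d.png",cv2.resize(np.hstack([a,b]),None,fx=2.2,fy=2.2,interpolation=cv2.INTER_CUBIC))
E
```

```text
t 3.5 p [0.4945 0.0356 0.1016] phi 1.1574816603042184 F [ 0.5325 -0.128  -0.0547] tool delta [ 0.0031 -0.0001  0.0016]
```

View pics/d.png

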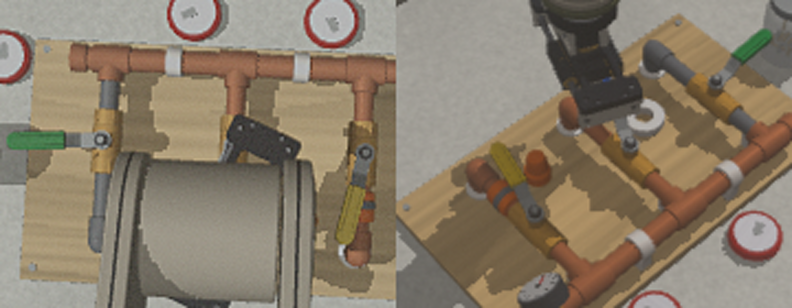

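The fingers are down beside the blue lever with no contact. The left panel shows them around (262,140), right of and clear of the lever. Next I'll advance to touch and sweep about the pivot.

Scaled: 0.005 m / 0.6 = 0.0083, 0.0046 m / 0.6 = 0.0077, 0.07 rad / 4 = 0.0175.

move_tool(
  rows=[
    {"finger_gap": 0,"d": [0.0083,0,0]},
    {"finger_gap": 0,"d": [0.0083,0,0]},
    {"finger_gap": 0,"d": [0.0067,0,0]},
    {"finger_gap": 0,"d": [0.0077,-0.0018,0],"spin": 0.0175},
    {"finger_gap": 0,"d": [0.0077,-0.0018,0],"spin": 0.0175},
    {"finger_gap": 0,"d": [0.0077,-0.0018,0],"spin": 0.0175},
    {"finger_gap": 0,"d": [0.0077,-0.0018,0],"spin": 0.0175},
    {"finger_gap": 0,"d": [0.0077,-0.0018,0],"spin": 0.0175},
    {"finger_gap": 0,"d": [0.0077,-0.0018,0],"spin": 0.0175},
    {"finger_gap": 0},
  ],
)

```text
t: 4.6
tool_pos: [0.5093, 0.0746, 0.101]
orientation: [2.93, 1.13, -0.002]
force: [-2.5, -5.6, 3.2]
opening: 0.0003
gripper_force: 2.9
```

```bash
python3 - <<'E'
from h import *
np.set_printoptions(precision=4,suppress=True)
delta(.567,.0395,.1)
for n in("top","scene"):
    c=vision.read_camera(n)
    try: print(n,*sleeve(c,n,"blue"))
    except Exception as e: print(n,e)
E
```

```text
t 4.6 p [0.5093 0.0746 0.101 ] phi 0.7363827020893334 F [-2.4515 -5.5953  3.1665] tool delta [0.0192 0.0648 0.0011]
top attempt to get argmax of an empty sequence
scene attempt to get argmax of an empty sequence
```

Scaled: 0.0046 m / 0.6 = 0.0077, -0.0011 m / 0.6 = -0.0018, 0.07 rad / 4 = 0.0175.

move_tool(
  rows=[
    {"finger_gap": 0,"d": [0.0077,-0.0018,0],"spin": 0.0175},
    {"finger_gap": 0,"d": [0.0077,-0.0018,0],"spin": 0.0175},
    {"finger_gap": 0,"d": [0.0077,-0.0018,0],"spin": 0.0175},
    {"finger_gap": 0,"d": [0.0077,-0.0018,0],"spin": 0.0175},
    {"finger_gap": 0,"d": [0.0077,-0.0018,0],"spin": 0.0175},
    {"finger_gap": 0,"d": [0.0077,-0.0018,0],"spin": 0.0175},
    {"finger_gap": 0,"d": [0.0077,-0.0018,0],"spin": 0.0175},
    {"finger_gap": 0,"d": [0.0077,-0.0018,0],"spin": 0.0175},
    {"finger_gap": 0,"d": [0.0077,-0.0018,0],"spin": 0.0175},
    {"finger_gap": 0},
  ],
)

```text
t: 5.7
tool_pos: [0.541, 0.102, 0.1004]
orientation: [3.136, 0.168, -0.003]
force: [-3.2, -2.3, 1.4]
opening: 0.0005
gripper_force: 1.7
```

```bash
python3 - <<'E'
from h import *
np.set_printoptions(precision=4,suppress=True)
delta(.567,.0395,.1)
c=vision.read_camera("scene"); cv2.imwrite("pics/e.png",cv2.resize(c["image"][100:240,240:440,::-1],None,fx=3,fy=3))
E
```

```text
t 5.7 p [0.541  0.102  0.1004] phi 0.10677177849450989 F [-3.1932 -2.2903  1.4049] tool delta [0.0192 0.0649 0.0004]
```

View pics/e.png

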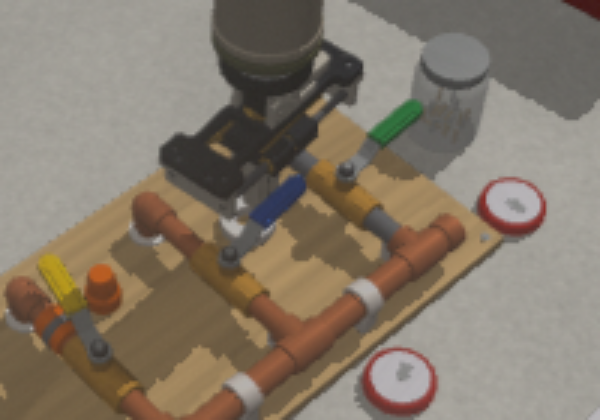

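Blue has swung nearly crosswise, with its sleeve at (278,202) and the finger behind it. About 0.1 rad remains, which I'll do in small steps.

Scaled: 0.0026 m / 0.6 = 0.0043, 0.0013 m / 0.6 = 0.0022, 0.04 rad / 4 = 0.01.

move_tool(
  rows=[
    {"finger_gap": 0,"d": [0.0043,-0.0012,0],"spin": 0.01},
    {"finger_gap": 0,"d": [0.0043,-0.0012,0],"spin": 0.01},
    {"finger_gap": 0,"d": [0.0022,-0.0005,0],"spin": 0.005},
    {"finger_gap": 0},
    {"finger_gap": 0},
  ],
)

```text
t: 6.25
tool_pos: [0.547, 0.1042, 0.1003]
orientation: [3.141, 0.016, -0.003]
force: [-5.3, -2.5, 2.1]
opening: 0.0005
gripper_force: 2.4
```

```bash
python3 - <<'E'
from h import *
np.set_printoptions(precision=4,suppress=True)
delta(.567,.0395,.1)
c=vision.read_camera("scene"); print(*sleeve(c,"scene","blue")); print(*sleeve(c,"scene","green"))
E
```

```text
t 6.25 p [0.547  0.1042 0.1003] phi 0.010040036914762402 F [-5.3017 -2.4956  2.0986] tool delta [0.0194 0.0649 0.0003]
[0.5622 0.0823] [0.5622 0.0823] (0.0, 0.0) [ 1.     -0.0079] 1
[0.5715 0.251 ] [0.5713 0.2506] (0.015226880088448524, 0.057241734117269516) [ 0.0263 -0.9997] 84
```

Scaled: 0.0013 m / 0.6 = 0.0022, 0.01 rad / 4 = 0.0025.

move_tool(
  rows=[
    {"finger_gap": 0,"d": [0.0022,0,0],"spin": 0.0025},
    {"finger_gap": 0,"d": [0.0022,0,0],"spin": 0.0025},
    {"finger_gap": 0},
  ],
)

```text
t: 6.6
tool_pos: [0.5491, 0.1046, 0.1003]
orientation: [-3.141, 0.016, 0.005]
force: [-7.5, -0.5, 3.4]
opening: 0.0008
gripper_force: 3.8
```

move_tool(
  rows=[
    {"finger_gap": 0,"d": [0.0022,0,0],"spin": 0.0025},
    {"finger_gap": 0},
  ],
)

```text
t: 6.8
tool_pos: [0.5501, 0.1048, 0.1003]
orientation: [-3.141, 0.032, 0.006]
force: [-9.8, 1.2, 4.3]
opening: 0.0006
gripper_force: 4.4
```

```bash
python3 - <<'E'
from h import *
np.set_printoptions(precision=4,suppress=True)
delta(.567,.0395,.1)
HUE["blue"]=(105,135)
c=vision.read_camera("scene"); ROI["scene"]=(300,140,350,190)
hsv=cv2.cvtColor(c["image"],cv2.COLOR_RGB2HSV); m=cv2.inRange(hsv,(105,90,25),(135,255,255)); m[:140]=0;m[195:]=0;m[:,:310]=0;m[:,350:]=0
v,u=np.nonzero(m); P=plane(c,np.c_[u,v],.1)[:,:2].astype(np.float32); print(len(u),P.mean(0),cv2.fitLine(P,2,0,.01,.01).ravel())
E
```

```text
t 6.8 p [0.5501 0.1048 0.1003] phi -0.020233002542559046 F [-9.8044  1.22    4.2596] tool delta [0.0182 0.065  0.0002]
125 [0.5708 0.1039] [0.0412 0.9991 0.5708 0.1039]
```

Blue reads as shut, with the fit direction along the board's y. I'll back off, lift, and measure it again unobstructed.

Scaled: -0.04 m / 0.6 = -0.0667, -0.03 m / 0.6 = -0.05.

move_tool(
  rows=[
    {"finger_gap": 0,"d": [-0.0167,0,0]},
    {"finger_gap": 0,"d": [-0.025,0,0]},
    {"finger_gap": 0,"d": [0,0,-0.05]},
    {"finger_gap": 0,"d": [0,0,-0.0667]},
    {"finger_gap": 0,"d": [0,0,-0.05]},
    {"finger_gap": 0},
    {"finger_gap": 0},
  ],
)

```text
t: 7.55
tool_pos: [0.5273, 0.1049, 0.2017]
orientation: [-3.141, 0.032, -0.005]
force: [-0.5, 0.2, -0.2]
opening: 0.0003
gripper_force: 0.0
```

```bash
python3 - <<'E'
from h import *
np.set_printoptions(precision=4,suppress=True)
s,p,R=tool(); x=R[:2,0]/np.linalg.norm(R[:2,0])
b=np.array([.027,1]); n=np.array([1,-.027]); G=np.array([.572,.183])
T=G+.065*b+.031*n; print("target",T); delta(*T,.1)
c=vision.read_camera("scene")
for (x0,x1,y0,y1) in [(310,350,140,195)]:
    hsv=cv2.cvtColor(c["image"],cv2.COLOR_RGB2HSV); m=cv2.inRange(hsv,(105,90,25),(135,255,255)); k=np.zeros_like(m); k[y0:y1,x0:x1]=m[y0:y1,x0:x1]
    v,u=np.nonzero(k); P=plane(c,np.c_[u,v],.1)[:,:2].astype(np.float32); print(len(u),P.mean(0),cv2.fitLine(P,2,0,.01,.01).ravel(),cv2.minAreaRect(P))
cv2.imwrite("pics/f.png",cv2.resize(c["image"][100:240,240:440,::-1],None,fx=3,fy=3))
E
```

```text
target [0.6048 0.2472]
t 7.55 p [0.5273 0.1049 0.2017] phi -0.02057187765797479 F [-0.5296  0.1951 -0.1712] tool delta [ 0.0743 -0.1438  0.102 ]
141 [0.571  0.1044] [0.019  0.9998 0.571  0.1044] ((0.5715650320053101, 0.10579021275043488), (0.06257423013448715, 0.021005062386393547), 87.31585693359375)
```

View pics/f.png

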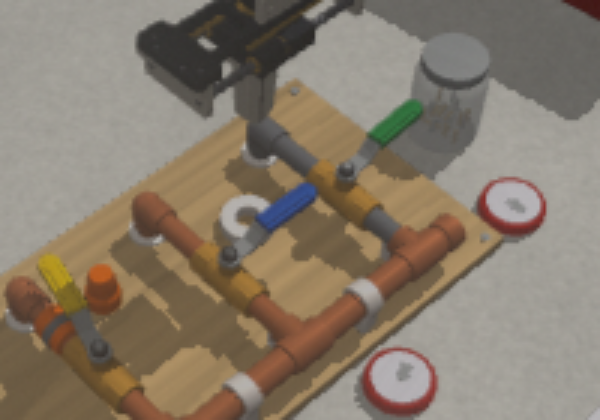

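Blue is parallel to the shut green lever: sleeve (287,206), fit direction 0.019–0.047 against green's 0.026. It is fully shut. Now I'll move to the +x side of the green lever.

Scaled: -0.029 m / 0.6 = -0.0483, -0.028 m / 0.6 = -0.0467.

move_tool(
  rows=[
    {"finger_gap": 0,"d": [0.025,-0.0467,0]},
    {"finger_gap": 0,"d": [0.025,-0.0483,0]},
    {"finger_gap": 0,"d": [0.025,-0.0483,0]},
    {"finger_gap": 0,"d": [0.025,-0.0483,0]},
    {"finger_gap": 0,"d": [0.0233,-0.0483,0]},
    {"finger_gap": 0},
    {"finger_gap": 0},
  ],
)

```text
t: 8.3
tool_pos: [0.6027, 0.2472, 0.1981]
orientation: [3.14, -0.031, -0.006]
force: [-0.5, 0.1, -0.8]
opening: 0.0008
gripper_force: 0.0
```

move_tool(
  rows=[
    {"finger_gap": 0,"d": [0,0,0.05]},
    {"finger_gap": 0,"d": [0,0,0.05]},
    {"finger_gap": 0,"d": [0,0,0.05]},
    {"finger_gap": 0,"d": [0,0,0.02]},
    {"finger_gap": 0},
    {"finger_gap": 0},
  ],
)

```text
t: 8.9
tool_pos: [0.6041, 0.2466, 0.0997]
orientation: [-3.141, 0.034, -0.001]
force: [-0.3, 0.4, 0.4]
opening: 0.0006
gripper_force: 0.0
```

```bash
python3 - <<'E'
from h import *
np.set_printoptions(precision=4,suppress=True)
delta(.572,.183,.1)
a=vision.read_camera("top")["image"][150:290,170:350,::-1]; b=vision.read_camera("scene")["image"][100:240,270:450,::-1]
cv2.imwrite("pics/g.png",cv2.resize(np.hstack([a,b]),None,fx=2.2,fy=2.2,interpolation=cv2.INTER_CUBIC))
E
```

```text
t 8.9 p [0.6041 0.2466 0.0997] phi -0.021697172273170136 F [-0.325   0.3623  0.4241] tool delta [-0.0308  0.0643 -0.0003]
```

View pics/g.png

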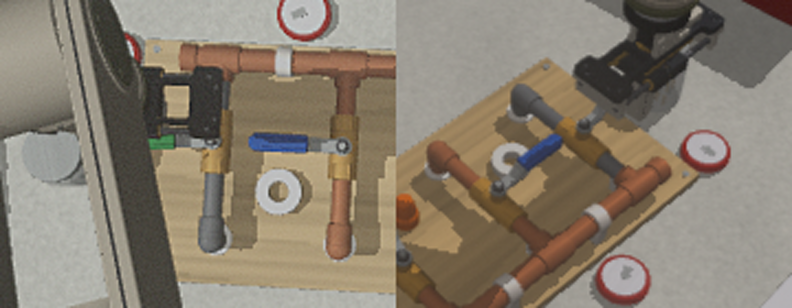

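The fingers are down on the +x side of green, with no contact. In the left panel the gripper is above the green sleeve at (165,143). Starting the sweep.

Scaled: -0.005 m / 0.6 = -0.0083, -0.0045 m / 0.6 = -0.0075, -0.07 rad / 4 = -0.0175.

move_tool(
  rows=[
    {"finger_gap": 0,"d": [-0.0083,0,0]},
    {"finger_gap": 0,"d": [-0.0083,0,0]},
    {"finger_gap": 0,"d": [-0.0033,0,0]},
    {"finger_gap": 0,"d": [-0.0075,-0.002,0],"spin": -0.0175},
    {"finger_gap": 0,"d": [-0.0075,-0.002,0],"spin": -0.0175},
    {"finger_gap": 0,"d": [-0.0075,-0.002,0],"spin": -0.0175},
    {"finger_gap": 0,"d": [-0.0075,-0.002,0],"spin": -0.0175},
    {"finger_gap": 0,"d": [-0.0075,-0.002,0],"spin": -0.0175},
    {"finger_gap": 0,"d": [-0.0075,-0.002,0],"spin": -0.0175},
    {"finger_gap": 0,"d": [-0.0075,-0.002,0],"spin": -0.0175},
    {"finger_gap": 0,"d": [-0.0075,-0.002,0],"spin": -0.0175},
    {"finger_gap": 0},
  ],
)

```text
t: 10.2
tool_pos: [0.5557, 0.2487, 0.0993]
orientation: [3.027, 0.84, 0.004]
force: [3.6, -0.7, 0.1]
opening: 0.0004
gripper_force: 1.5
```

```bash
python3 -c "
from h import *
np.set_printoptions(precision=4,suppress=True)
delta(.572,.183,.1)"
```

```text
t 10.2 p [0.5557 0.2487 0.0993] phi 0.5412304164421242 F [ 3.6042 -0.7003  0.1061] tool delta [-0.0198  0.0647 -0.0007]
```

Scaled: -0.0045 m / 0.6 = -0.0075, -0.0012 m / 0.6 = -0.002, -0.07 rad / 4 = -0.0175.

move_tool(
  rows=[
    {"finger_gap": 0,"d": [-0.0075,-0.002,0],"spin": -0.0175},
    {"finger_gap": 0,"d": [-0.0075,-0.002,0],"spin": -0.0175},
    {"finger_gap": 0,"d": [-0.0075,-0.002,0],"spin": -0.0175},
    {"finger_gap": 0,"d": [-0.0075,-0.002,0],"spin": -0.0175},
    {"finger_gap": 0,"d": [-0.0075,-0.002,0],"spin": -0.0175},
    {"finger_gap": 0,"d": [-0.0075,-0.002,0],"spin": -0.0175},
    {"finger_gap": 0,"d": [-0.0075,-0.002,0],"spin": -0.0175},
    {"finger_gap": 0,"d": [-0.0075,-0.002,0],"spin": -0.0175},
    {"finger_gap": 0,"d": [-0.0075,-0.002,0],"spin": -0.0175},
    {"finger_gap": 0,"d": [-0.0075,-0.002,0],"spin": -0.0175},
    {"finger_gap": 0,"d": [-0.0075,-0.002,0],"spin": -0.0175},
    {"finger_gap": 0,"d": [-0.0075,-0.002,0],"spin": -0.0175},
    {"finger_gap": 0},
  ],
)

```text
t: 11.5
tool_pos: [0.5125, 0.2159, 0.0993]
orientation: [-2.422, -2.001, -0.004]
force: [1.9, 3.0, -1.0]
opening: 0.0004
gripper_force: 1.7
```

```bash
python3 -c "
from h import *
np.set_printoptions(precision=4,suppress=True)
delta(.572,.183,.1)"
```

```text
t 11.5 p [0.5125 0.2159 0.0993] phi 1.3808069136902872 F [ 1.8869  3.0312 -0.9794] tool delta [-0.0211  0.0646 -0.0007]
```

Scaled: -0.0035 m / 0.6 = -0.0058, -0.0025 m / 0.6 = -0.0042, -0.05 rad / 4 = -0.0125.

move_tool(
  rows=[
    {"finger_gap": 0,"d": [-0.0058,-0.0013,0],"spin": -0.0125},
    {"finger_gap": 0,"d": [-0.0058,-0.0013,0],"spin": -0.0125},
    {"finger_gap": 0,"d": [-0.0042,-0.0012,0],"spin": -0.01},
    {"finger_gap": 0},
  ],
)

```text
t: 11.9
tool_pos: [0.5085, 0.2072, 0.0993]
orientation: [-2.277, -2.163, -0.003]
force: [-0.4, 4.9, 0.4]
opening: 0.0005
gripper_force: 2.3
```

move_tool(
  rows=[
    {"finger_gap": 0,"d": [-0.0022,0,0],"spin": -0.0025},
    {"finger_gap": 0,"d": [-0.0022,0,0],"spin": -0.0025},
    {"finger_gap": 0},
  ],
)

```text
t: 12.2
tool_pos: [0.508, 0.2049, 0.0992]
orientation: [-2.256, -2.184, -0.002]
force: [-2.4, 6.3, 2.4]
opening: 0.0006
gripper_force: 3.0
```

```bash
python3 - <<'E'
from h import *
np.set_printoptions(precision=4,suppress=True)
delta(.572,.183,.1)
c=vision.read_camera("scene"); ROI["scene"]=(310,110,420,200); print(*sleeve(c,"scene","green"))
E
```

```text
t 12.2 p [0.508  0.2049 0.0992] phi 1.538570638680719 F [-2.3522  6.2836  2.4461] tool delta [-0.0198  0.0647 -0.0009]
[0.4817 0.1868] [0.4818 0.1867] (0.014365032315254211, 0.006704410538077354) [0.832  0.5548] 10
```

Scaled: -0.0012 m / 0.6 = -0.002, -0.005 rad / 4 = -0.0013.

move_tool(
  rows=[
    {"finger_gap": 0,"d": [-0.002,0,0],"spin": -0.0013},
    {"finger_gap": 0},
  ],
)

```text
t: 12.45
tool_pos: [0.5078, 0.204, 0.0992]
orientation: [-2.25, -2.189, -0.002]
force: [-3.8, 7.4, 2.7]
opening: 0.0004
gripper_force: 3.9
```

move_tool(
  rows=[
    {"finger_gap": 0,"d": [-0.0017,0,0]},
    {"finger_gap": 0},
  ],
)

```text
t: 12.65
tool_pos: [0.5078, 0.2039, 0.0992]
orientation: [-2.249, -2.189, -0.004]
force: [-2.6, 13.2, 1.3]
opening: 0.0005
gripper_force: 6.1
```

The TCP has stalled and the force jumped to 13 N, so green is on its open stop. I'll back off, lift and check.

Scaled: 0.045 m / 0.6 = 0.075, -0.04 m / 0.6 = -0.0667.

move_tool(
  rows=[
    {"finger_gap": 0,"d": [0.0167,0,0]},
    {"finger_gap": 0,"d": [0.025,0,0]},
    {"finger_gap": 0,"d": [0,0,-0.05]},
    {"finger_gap": 0,"d": [0,0,-0.0667]},
    {"finger_gap": 0,"d": [0,0,-0.0667]},
    {"finger_gap": 0,"d": [-0.0167,0.075,-0.0333]},
    {"finger_gap": 0},
    {"finger_gap": 0},
    {"finger_gap": 0},
  ],
)

```text
t: 13.55
tool_pos: [0.5524, 0.2155, 0.227]
orientation: [-2.25, -2.19, 0.004]
force: [0.5, -0.3, 0.1]
opening: 0.0007
gripper_force: 0.0
```

```bash
python3 - <<'E'
from h import *
np.set_printoptions(precision=4,suppress=True)
delta(.572,.183,.1)
c=vision.read_camera("scene"); ROI["scene"]=(310,110,420,200); print(*sleeve(c,"scene","green"))
hsv=cv2.cvtColor(c["image"],cv2.COLOR_RGB2HSV); m=cv2.inRange(hsv,(105,90,25),(135,255,255)); k=np.zeros_like(m); k[140:195,310:350]=m[140:195,310:350]
v,u=np.nonzero(k); P=plane(c,np.c_[u,v],.1)[:,:2].astype(np.float32); print("blue",P.mean(0),cv2.fitLine(P,2,0,.01,.01).ravel()[:2])
cv2.imwrite("pics/i.png",cv2.resize(c["image"][90:300,180:450,::-1],None,fx=2.8,fy=2.8))
E
```

```text
t 13.55 p [0.5524 0.2155 0.227 ] phi 1.5438187376510017 F [ 0.4772 -0.2593  0.1141] tool delta [-0.0318  0.0209  0.127 ]
[0.5138 0.1852] [0.5152 0.1856] (0.006706238258630037, 0.035475119948387146) [ 0.9998 -0.0216] 20
blue [0.5718 0.1052] [0.0266 0.9996]
```

View pics/i.png

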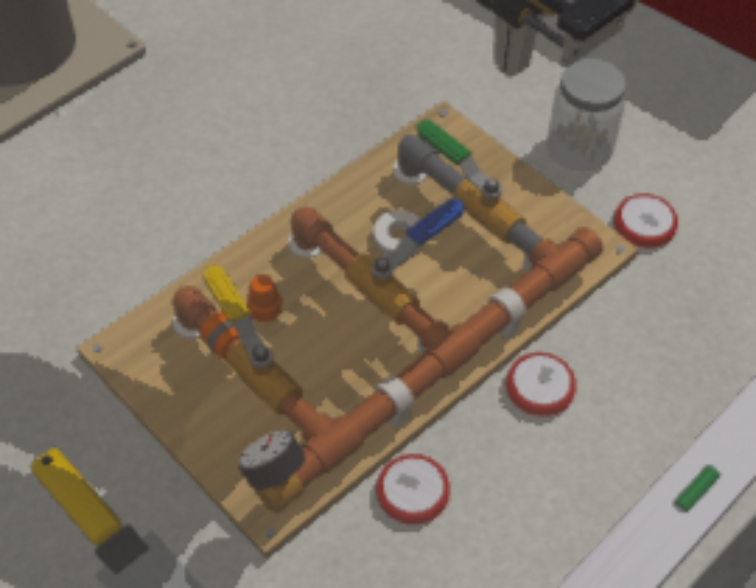

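The green lever (442,140) now lies in line with its pipe. Its fit direction is (0.9998, -0.022) against the board x of (1, -0.027). Blue (435,222) is crosswise, the yellow lever, jar, tape, coupling, cans and scraper look undisturbed, and the gripper is clear.

```bash
python3 -c "
from plant import robot, vision, probe_bus, close_job
print(close_job())"
```

```text
the job is handed in; nothing more can be done
None
```

The job is handed in, though no verdict came back: the blue mains lever was pushed fully shut first, then the green rain-tank lever fully open, and nothing else looked moved in the last picture.

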